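Load the marking machine's pop-out tray

ROBOT

A 7-joint arm with a two-finger parallel gripper is mounted at the origin on the work surface. World frame = base frame: x ahead of the robot, y to its left, z up, the work surface at z = 0. Lengths are in m, angles in rad, forces in N, time in s.
With the tool pointing down it reaches from about 0.425 to 0.925 m from the base axis. Payload 6.8 kg.
Tool frame: the origin (TCP) lies between the finger pads; the fingertips stand 14 mm ahead of it and the grasp point (between the pads) lies 5 mm behind it; z points along the fingers, y is the line along which they close (so a half turn about z gives the same grasp; the last joint's range is limited). The gripper opens to 85 mm and grips with 20 to 120 N. Pads are 22 mm wide; open, the fingers measure 114 mm over their backs; the gripper's body (76 mm by 85 mm) begins 54 mm behind the grasp point. The pads swing forward as they close: fully open they stand 13 mm farther back than shut.
Start: joints at [1.204, 0.477, 0.022, 1.555, -0.011, 1.109, -0.083], TCP at [0.173, -0.653, 0.245] pointing down, gripper open.
Joint ranges: [-2.96, 2.96], [-0.34, 2.1], [-1.41, 1.46], [0.24, 2.44], [-1.37, 4.51], [0.17, 1.92], [-2.96, 2.96]. Speed limits (rad/s): [2.39, 2.39, 3.14, 3.14, 3.14, 3.14, 3.14].

INTERFACE

Orientations are given as a rotation vector (axis times angle).
In Python, from bench import r, eyes, ticket gives the robot as it stands. The module is installed in compiled form; this text tells all that it offers.
- The arm moves only by the tool arm_command, never from a script. Its argument "plan" is text: rows parted by semicolons, each of 4 numbers parted by spaces: the shift along the tool's x, y, z in m, then the turn about the tool's z in degrees. In form: tx ty tz yaw; .... A call has 1 to 20 rows; each row shifts and turns the commanded pose from where the row before left it, along the tool's axes as they then stand; what a row does not reach is not made up. A row lasts 1/8 s, in which the tool goes at most 62.5 mm and 10.7 degrees, less where a joint would pass 70% of its speed; a pose out of reach is approached as far as the arm can. A call is refused whole if a number of a shift passes 0.0625 or a number of a turn 10.7, either way. A call with a gripper value outside its range is refused whole. "hand" is the closure, from -1 (fully open) to 1 (shut), set as the call begins (left out, the last holds). The fingers move at their own pace and stop on an object; "grip_force" is the grip in N (left out, the last holds). Time passes only in rows, so rows that do not move let the fingers close. It gives the time, the measured TCP pose, the force, the opening and the grip force at its end, in the units of the state.
- r.get_obs(): the state, without advancing time (a new reading comes with each control period).
- eyes.grab_frame(name): name is "scene" or "top" or "wrist"; returns (picture, depth): 420x560x3 uint8, red, green, blue; 420x560 float32, m along the optical axis (not along the pixel's ray), 0 where there is no reading.
- eyes.calibration(name): a dict with "fov_y" (degrees; the focal length in pixels is half the picture's height over the tangent of half this angle, whatever the lens; pixels are square), "cx", "cy" (the principal point, pixels), "origin" and "attitude" of the camera in the world; the wrist camera has in their place "tool_from_camera" (4x4, takes a point from camera to tool coordinates, whose origin is the TCP and whose axes are the flange's). Camera axes: x right, y up, looking along -z (the intrinsics and any distortion apply to the point x, -y, -z); pixel columns grow to the right and rows downward; lengths in m; the calibration is good to about 2 mm. A picture is of the moment at which its call begins: read the wrist's pose just before it. calibration takes no time and is no camera call.
- ticket.hand_in(): hands the job in; it is judged then, once.
The state is a dict: "clock": time; "joints": joint angles; "qvel": joint speeds; "tau": joint torques, N m; "tcp_pos": TCP position; "orientation": TCP orientation; "contact_force": force on the tool from outside, world axes, zero at the start; "moment": the same for the moment, N m; "grip_width": finger opening in m; "gripper_force": force on a finger pad.
Only numpy, scipy, OpenCV 4.12 (cv2) and the standard library are available. Lean on these libraries where they do the work, as an engineer would, in place of code of your own. Each camera call takes 0.05 s, during which the arm holds its last target. There are 200 camera calls.

TASK

Load the aluminium fitting into the blue marking machine: press the red release so that the tray pops out, set the fitting upright and flat in the orange-framed nest on the tray, then push the tray's yellow front until the tray clicks home and stays in. Press and push gently, feeling for the stop and the click rather than forcing, and do not disturb the other things on the bench.

Things in the scene. Friction and masses are not known exactly. Their poses are not given: they have to be found in the camera images.
- machine: Blue low marking machine fixed to the bench, 190 mm long, 170 mm wide, roof at 68 mm (partly clear), a grey hump to 102 mm over the rear 70 mm. Origin: on the bench, at the foot of the middle of its front face; x points into the machine (front to rear), y to its left, z up. The tray slides out of the front, along -x. More than 16 N of the robot on the machine, tray or release is too rough
- panel_mid (a point): Point fixed to the machine, 32 mm in front of its face, 29 mm up: the mean place of the outer face of the tray's yellow front panel when the tray is home. The panel (130 mm wide, 8 mm thick, z 6 to 52 mm) moves with the tray. It sits on two adjustable bars and does not slip, but how far out differs each time: its face is up to 20 mm nearer or farther than this point (along x). Find it by touch
- tray (a joint): How far the tray is out, m: 0 = latched home (as at the start), 0.095 = popped out to its end; negative = pressed in past home, solid stop at -0.003. A spring pushes it out, 1 N when out, 6 N at home. In the last 20 mm a catch must be ridden over, up to about 5 N more, which gives way with a click just before 0 (the red release dips meanwhile). Let go before the click, it comes out again
- nest (a point): Centre of the nest on the tray, on its floor (14 mm above the bench); moves with the tray; axes as the machine's. A rectangle inside orange ribs 5 mm wide, 6 mm high, inside 52 mm along x by 46 mm along y; no other walls on the tray (124 mm wide). With the tray home it lies 40 mm inside the machine, fully out 55 mm in front of the machine's face
- release_top (a point): Centre of the top of the red round release button (32 mm across), 45 mm behind the machine's front face, 57 mm to the -y side, top at 82 mm above the bench when up (14 mm above the roof)
- release (a joint): How far the release is pressed down, m: 0 = up, 0.010 = fully down on a solid stop. Sprung: about 2.5 N to start, 6 N fully down; the tray is let go at about 4 mm
- fitting: Aluminium fitting to be loaded, about 0.14 kg: a flat foot 46 mm (its x) by 40 mm (its y) by 8 mm, with an upright lug in the middle, 30 mm along x, 14 mm thick along y, its rounded top at 42 mm. Origin: centre of the underside; z up. Grip the lug across its 14 mm. It goes in the nest with its x along the nest's x, either way round, 3 mm of play all round
- brass_fitting: A brass-coloured fitting of the same shape, to be left alone. Origin: centre of the underside
- hammer: Hammer lying on the bench, leave alone
- screwdriver: Screwdriver lying on the bench, leave alone
- tape: Orange roll of tape, 100 mm across, 48 mm high, leave alone
- can: Spray can, 64 mm across, 160 mm high, leave alone
- mug: Blue mug, 90 mm high, leave alone

How it is judged:
On the way, in this order (a step that is already met when the one before it is completed fails the run):
1. the release has let the tray pop fully out (value of joint tray above 0.088 m), for 0.1 s.
2. the aluminium fitting sits flat in the nest of the tray while it is still out, let go of (x of fitting in the frame of nest between -0.005 and 0.005 m and y of fitting in the frame of nest between -0.005 and 0.005 m and z of fitting in the frame of nest between -0.003 and 0.002 m and angle between fitting's own z axis and vertical below 0.06 rad and value of joint tray above 0.06 m and contact force between the fingers and fitting below 0.1 N), for 0.2 s.
At the end, for the whole second after the job is handed in: The tray is latched at home by itself (within 2.5 mm of its home position), the release is up again (pressed less than 3 mm), and the aluminium fitting is at rest, upright in the nest (within 5 mm of its centre, flat on its floor within 2 to 3 mm and 0.06 rad) (value of joint tray between -0.0025 and 0.0025 m and x of fitting in the frame of nest between -0.005 and 0.005 m and y of fitting in the frame of nest between -0.005 and 0.005 m and z of fitting in the frame of nest between -0.003 and 0.002 m and angle between fitting's own z axis and vertical below 0.06 rad and value of joint release below 0.003 m and linear speed of fitting below 0.02 m/s); the robot touches nothing.
It fails at once if the robot presses on the machine, its release or its tray with more than 16 N (contact force between any of the fingers, the arm and machine above 16 N).
It fails at once if another thing on the bench is moved by more than 20 mm (distance of any of brass_fitting, hammer, screwdriver, tape, can, mug from where it was at the start of the episode above 0.02 m).
It also fails if it takes over 72 s, if anything falls off the work surface, if the arm or the gripper's body presses on something with over 40 N, if the wrist force passes 120 N, or if a joint passes its speed limit or range.

## Working session

There is one attempt and no reset: what is moved stays moved. The work goes in short steps, Python scripts to look and compute and a tool call to move; the robot and the scene stay as the last step left them, time stands still between calls to the robot, and variables do not carry over. Pictures are saved under pics/ and viewed, at most 13 in all, crops included, and the job is handed in when it is done.

Besides the shell and the picture viewer there is one more tool, called after "Request:" as a command line: name --argument value ..., lists and objects as JSON in quotes. arm_command: Moves the arm, as the interface text tells. Its arguments: {"type":"object","properties":{"plan":{"type":"string"},"hand":{"type":"number"},"grip_force":{"type":"number"}},"required":["plan"]}

```bash
mkdir -p pics
cat > h.py <<'E'
import numpy as np, cv2
from scipy.spatial.transform import Rotation as R
from bench import r, eyes, ticket
def cam(name, obs=None):
    c=eyes.calibration(name)
    f=210/np.tan(np.radians(c["fov_y"])/2)
    if "origin" in c:
        A=np.array(c["attitude"],float)
        M=A if A.shape==(3,3) else R.from_rotvec(A).as_matrix()
        o=np.array(c["origin"])
    else:
        T=np.array(c["tool_from_camera"]); W=R.from_rotvec(obs["orientation"]).as_matrix()
        M=W@T[:3,:3]; o=W@T[:3,3]+np.array(obs["tcp_pos"])
    return c,f,M,o
def cloud(name,depth,obs=None):
    c,f,M,o=cam(name,obs)
    v,u=np.mgrid[0:420,0:560]
    P=np.stack([(u-c["cx"])/f*depth,-(v-c["cy"])/f*depth,-depth],-1)
    return P@M.T+o
def ray(name,u,v,z,obs=None):
    c,f,M,o=cam(name,obs)
    d=M@np.array([(u-c["cx"])/f,-(v-c["cy"])/f,-1]); return o+d*(z-o[2])/d[2]
def shot(name,tag):
    obs=r.get_obs(); im,d=eyes.grab_frame(name)
    cv2.imwrite(f"pics/{tag}.png",im[:,:,::-1]); np.savez(f"{tag}.npz",im=im,d=d)
    return obs,im,d
E
python3 - <<'E'
from h import *
for n in ("scene","top","wrist"): print(n,eyes.calibration(n))
o=r.get_obs();print(o)
a=shot("scene","s0");b=shot("top","t0")
cv2.imwrite("pics/both.png",cv2.resize(np.vstack([a[1],b[1]])[:,:,::-1],(800,1200))[:600])
E
```

```text
scene {'fov_y': 49.12962922158527, 'cx': 290.41601221957194, 'cy': 210.47758519976745, 'origin': array([ 1.29935506, -0.04204244,  0.8979428 ]), 'attitude': array([0.63814099, 0.50803747, 1.26222856])}
top {'fov_y': 46.54796625849484, 'cx': 273.10998848076923, 'cy': 214.3258282583872, 'origin': array([0.34991771, 0.10670748, 1.46534762]), 'attitude': array([ 0.12081507, -0.11502359, -1.56123628])}
wrist {'fov_y': 61.81302738003697, 'cx': 289.0489236066655, 'cy': 204.69245908672002, 'tool_from_camera': array([[-8.38583782e-04,  9.52678785e-01,  3.03977680e-01,
         7.91082737e-02],
       [ 9.99999606e-01,  7.10053755e-04,  5.33362526e-04,
        -1.39280478e-03],
       [ 2.92282670e-04,  3.03978007e-01, -9.52679004e-01,
        -1.28914715e-01],
       [ 0.00000000e+00,  0.00000000e+00,  0.00000000e+00,
         1.00000000e+00]])}
{'clock': 0.0, 'joints': array([ 1.20387666,  0.47782452,  0.02232691,  1.55650851, -0.01150378,
        1.1093094 , -0.08312667]), 'qvel': array([-4.51681042e-04,  1.40203310e-03, -2.73157668e-04, -1.40973627e-05,
        7.46752005e-04, -1.08582593e-04,  9.75244057e-04]), 'tau': array([ 4.98897589e-04, -5.96445322e+01,  1.60808779e+00, -2.81204438e+01,
        1.24809542e-02,  9.42626910e-03,  3.84603309e-07]), 'tcp_pos': array([ 0.17259818, -0.65193795,  0.244285  ]), 'orientation': array([-3.11345473e+00, -4.05182412e-01,  5.99289880e-04]), 'contact_force': array([ 0.07857476, -0.60261769,  0.25451429]), 'moment': array([-0.04732663, -0.00137068,  0.02731997]), 'gripper_force': 0.0, 'grip_width': 0.08546171772220673}
```

View pics/t0.png

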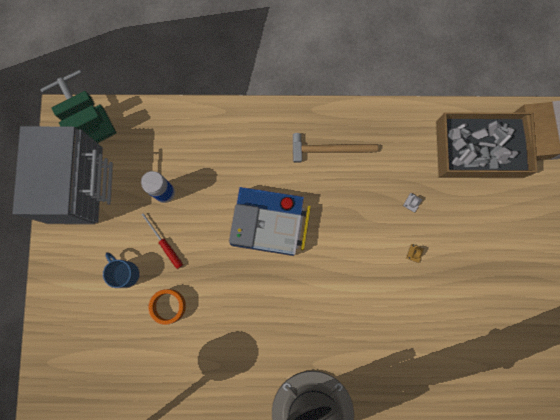

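View pics/s0.png

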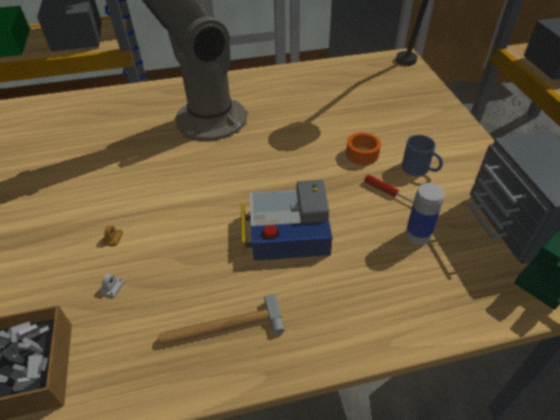

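The top view shows the machine at about (268,222) with its yellow panel facing right at (305,228), and the red button at (287,203). The aluminium fitting is at (413,202), the brass one at (416,253) and the hammer at (335,148). The scene view agrees: aluminium fitting (112,285), brass (112,236), button (270,231).

Run:
```python
from h import *
def proj(name,p):
    c,f,M,o=cam(name); q=M.T@(np.array(p)-o); return c["cx"]-f*q[0]/q[2], c["cy"]+f*q[1]/q[2]
print(proj("top",[0,0,0]),proj("top",[.17,-.65,.24]),proj("scene",[0,0,0]))
for n,t in (("top","t0"),("scene","s0")):
    z=np.load(t+".npz"); im,d=z["im"],z["d"]; P=cloud(n,d); hsv=cv2.cvtColor(im,cv2.COLOR_RGB2HSV)
    H,S,V=[hsv[...,i].astype(int) for i in range(3)]
    roi=np.zeros(H.shape,bool)
    if n=="top": roi[175:265,220:320]=1; fb=(190,215,400,428); bb=(240,266,402,430)
    else: roi[170:265,235:335]=1; fb=(270,300,98,128); bb=(222,250,98,128)
    for nm,m in (("red",((H<6)|(H>174))&(S>170)&(V>100)),("yel",(H>22)&(H<33)&(S>170)&(V>90)),("blue",(H>105)&(H<125)&(S>120))):
        m=m&roi&(d>0); 
        v,u=np.nonzero(m);p=P[m]; print(n,nm,m.sum(),"px",u.mean().round(1),v.mean().round(1),"med",np.median(p,0).round(4),"min",p.min(0).round(3),"max",p.max(0).round(3))
        if nm in("yel","blue"):
            top=p[p[:,2]>(0.04 if nm=="yel" else .06)]
            if len(top)>3:
                (c,s,a)=cv2.minAreaRect(top[:,:2].astype(np.float32)*1000); print("  rect",c,s,a)
    for q,b in(("fit",fb),("brass",bb)):
        s=P[b[0]:b[1],b[2]:b[3]].reshape(-1,3); s=s[s[:,2]>0.006]; hi=s[s[:,2]>.03]
        print(n,q,len(s),s.mean(0).round(4),"hi",len(hi),hi.mean(0).round(4) if len(hi) else "", s[:,2].max().round(3))
        print("  ",cv2.minAreaRect(s[:,:2].astype(np.float32)*1000))
```

```text
(np.float64(311.2624812857384), np.float64(412.2865871584668)) (np.float64(586.9367561620393), np.float64(365.5470045457853)) (np.float64(211.83705317059696), np.float64(119.01634946735531))
top red 89 px 286.4 202.7 med [0.5943 0.0756 0.0819] min [0.579 0.061 0.065] max [0.608 0.09  0.088]
top yel 134 px 302.4 227.4 med [0.5242 0.0191 0.0505] min [ 0.463  0.005 -0.006] max [0.595 0.211 0.11 ]
  rect (548.4766845703125, 102.10775756835938) (191.73301696777344, 127.07493591308594) 75.42784118652344
top blue 923 px 267.5 200.2 med [0.6054 0.1335 0.0676] min [0.466 0.028 0.046] max [0.64  0.226 0.077]
  rect (545.3464965820312, 129.66014099121094) (188.11386108398438, 169.10659790039062) 82.36329650878906
top fit 173 [ 0.6069 -0.3018  0.0354] hi 52 [ 0.5991 -0.292   0.0927] 1.465
   ((482.53204345703125, -125.74591064453125), (72.61131286621094, 530.2945556640625), 37.50151824951172)
top brass 203 [ 0.4556 -0.3068  0.0251] hi 54 [ 0.4535 -0.3026  0.0641] 1.465
   ((407.534423828125, -124.46286010742188), (67.63233947753906, 476.1003112792969), 16.296476364135742)
scene red 78 px 270.0 2
[... 161 characters left out ...]
] max [0.592 0.21  0.108]
  rect (547.4937744140625, 103.841796875) (188.23133850097656, 126.92158508300781) 77.20903015136719
scene blue 1046 px 294.5 233.1 med [0.6097 0.1354 0.0688] min [0.566 0.029 0.039] max [0.643 0.218 0.075]
  rect (603.638427734375, 122.88733673095703) (184.6988983154297, 55.474464416503906) 82.00328063964844
scene fit 338 [ 0.6205 -0.3037  0.0254] hi 96 [ 0.6283 -0.3015  0.0564] 0.898
   ((943.3278198242188, -164.19464111328125), (750.5617065429688, 57.9952278137207), 23.35540199279785)
scene brass 278 [ 0.4659 -0.3058  0.0229] hi 78 [ 0.4714 -0.3054  0.0488] 0.898
   ((875.01904296875, -191.0379638671875), (897.6820678710938, 56.6528205871582), 15.736361503601074)
```

Request:
arm_command --plan "0.053 -0.022 0 0;0.053 -0.022 0 0;0.053 -0.022 0 0;0.053 -0.022 0 0;0.053 -0.022 0 0;0.053 -0.022 0 0;0.053 -0.022 0 0;0.053 -0.022 0 0;0.053 -0.022 0 0;0.053 -0.022 0 0;0 0 0 0;0 0 0 0" --hand 1

```text
clock: 1.6
tcp_pos: [0.6283, -0.3044, 0.2446]
orientation: [-3.115, -0.406, 0.003]
contact_force: [-0.2, -1.4, -0.2]
grip_width: 0.0
gripper_force: 0.0
```

Run:
```python
from h import *
o,im,d=shot("wrist","w1"); print(o["tcp_pos"],o["orientation"],o["grip_width"],o["contact_force"])
```

```text
[ 0.62826606 -0.30444397  0.24455485] [-3.11523663e+00 -4.05772732e-01  2.52259450e-03] 3.5214720684479425e-05 [-0.2356465  -1.37740736 -0.21069919]
```

View pics/w1.png

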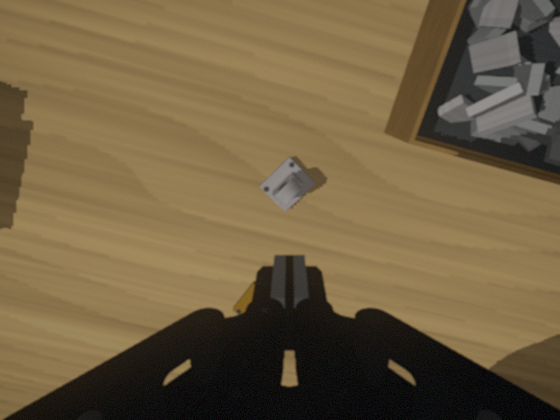

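The fitting is at about (287,184) under the wrist camera. It lies rotated, with its lug slanting up to the right, and the closed fingers are at (290,280).

Run:
```python
from h import *
z=np.load("w1.npz"); im,d=z["im"],z["d"]; o=r.get_obs(); P=cloud("wrist",d,o)
W=R.from_rotvec(o["orientation"]).as_matrix(); print("toolx",W[:,0].round(3))
b=P[145:222,245:335]; c=im[145:222,245:335]
cv2.imwrite("pics/w1c.png",cv2.resize(c[:,:,::-1],(720,616),interpolation=cv2.INTER_CUBIC)[:600])
s=b.reshape(-1,3); print("bench z",np.median(s[:20,2]))
hsv=cv2.cvtColor(c,cv2.COLOR_RGB2HSV).reshape(-1,3).astype(int)
m=(s[:,2]>.004); f=s[m]; rc=cv2.minAreaRect(f[:,:2].astype(np.float32)*1000); print("all",rc,m.sum())
m2=(s[:,2]>.004)&(s[:,2]<.012); print("foot",cv2.minAreaRect(s[m2][:,:2].astype(np.float32)*1000),np.median(s[m2][:,2]))
h=s[(s[:,2]>.02)]; print("lug",h.mean(0),len(h),h[:,2].max(),cv2.minAreaRect(h[:,:2].astype(np.float32)*1000))
g=h-h.mean(0); w,v=np.linalg.eigh(np.cov(g[:,:2].T)); print(np.degrees(np.arctan2(v[1,1],v[0,1])),np.sqrt(w))
```

```text
toolx [ 0.967  0.254 -0.002]
bench z 0.0005133230644958908
all ((643.0003662109375, -308.1063537597656), (55.26543045043945, 118.97869873046875), 86.67350769042969) 1582
foot ((612.0438842773438, -306.33990478515625), (40.215911865234375, 46.23102569580078), 58.6584358215332) 0.008384278151586738
lug [ 0.6179195  -0.30522722  0.05087345] 530 0.3736286481307365 ((650.8535766601562, -302.7589416503906), (109.19822692871094, 27.9763240814209), 5.100552082061768)
-170.3676876414833 [0.00668587 0.01963261]
```

View pics/w1c.png

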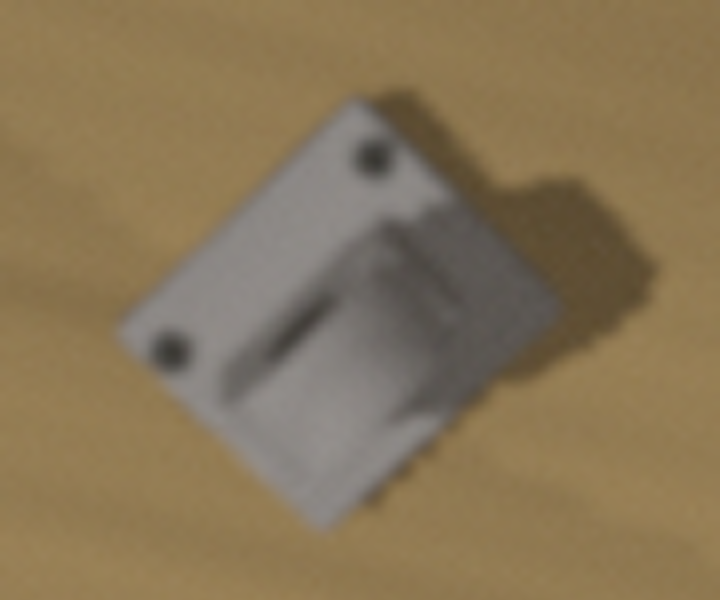

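Request:
arm_command --plan "0.008 -0.047 0 0;0.008 -0.047 0 0;0.008 -0.047 0 0;0.008 -0.047 0 0;0.008 -0.047 0 0;0.008 -0.047 0 0;0.008 -0.047 0.02 0;0.008 -0.046 0.03 0;0 0 0.04 0;0 0 0.03 0;0 0 0.01 0;0 0 0 0;0 0 0 0"

```text
clock: 3.28
tcp_pos: [0.5958, 0.0743, 0.1168]
orientation: [3.115, 0.404, 0.004]
contact_force: [0.0, -0.2, -0.7]
grip_width: -0.0001
gripper_force: 0.0
```

Run:
```python
from h import *
o,im,d=shot("wrist","w2"); print(o["tcp_pos"],o["contact_force"])
P=cloud("wrist",d,o); hsv=cv2.cvtColor(im,cv2.COLOR_RGB2HSV).astype(int);H,S,V=[hsv[...,i] for i in range(3)]
m=((H<6)|(H>174))&(S>150)&(V>60)&(P[...,2]>.078)&(P[...,2]<.088); p=P[m]; print("red",m.sum(),cv2.minEnclosingCircle(p[:,:2].astype(np.float32)*1000),p.mean(0))
```

```text
[0.59575553 0.07427059 0.11678977] [ 0.02960781 -0.17776666 -0.68928735]
red 1850 ((596.0595092773438, 77.74240112304688), 15.88719367980957) [0.60087693 0.07917897 0.08179005]
```

View pics/w2.png

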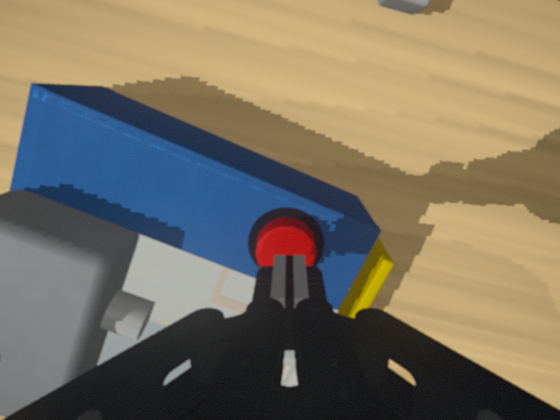

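The closed fingertips sit right over the red button at (287,245), centre (0.596, 0.0775). Pressing down gently.

Request:
arm_command --plan "0 0 0.008 0;0 0 0.006 0;0 0 0.003 0;0 0 0.002 0;0 0 0.002 0;0 0 0.002 0;0 0 0.001 0;0 0 0 0"

```text
clock: 4.32
tcp_pos: [0.5948, 0.0747, 0.0912]
orientation: [-3.115, -0.405, -0.0]
contact_force: [-1.0, 0.2, 0.7]
grip_width: -0.0002
gripper_force: 0.4
```

Request:
arm_command --plan "0 0 0.001 0;0 0 0.001 0;0 0 0 0;0 0 0 0"

```text
clock: 4.82
tcp_pos: [0.595, 0.0746, 0.0896]
orientation: [3.115, 0.405, 0.001]
contact_force: [-0.8, -0.0, 3.4]
grip_width: 0.0002
gripper_force: 2.1
```

Run:
```python
from h import *
o,im,d=shot("top","t1"); print(o["tcp_pos"],o["contact_force"])
hsv=cv2.cvtColor(im,cv2.COLOR_RGB2HSV).astype(int);H,S,V=[hsv[...,i] for i in range(3)]
m=(H>22)&(H<33)&(S>170)&(V>90); m[:180]=0;m[270:]=0;m[:,:290]=0;m[:,370:]=0
v,u=np.nonzero(m);print(len(u),np.median(u),np.median(v))
```

```text
[0.59501239 0.07461541 0.08962536] [-0.7877828  -0.04832591  3.43350398]
3 338.0 211.0
```

Request:
arm_command --plan "0 0 -0.02 0;0 0 -0.05 0;0 0 -0.05 0;0 0 -0.03 0;-0.01 0.0466 0 0;-0.01 0.0466 0 0;-0.01 0.0466 0 0;-0.01 0.0466 0 0;-0.01 0.0466 0 0;-0.01 0.0466 0 0;-0.01 0.0466 0 0;-0.01 0.0466 0 0;0 0 0 0"

```text
clock: 6.5
tcp_pos: [0.611, -0.312, 0.2399]
orientation: [3.114, 0.394, -0.001]
contact_force: [-0.8, 0.4, -0.2]
grip_width: 0.0
gripper_force: 0.0
```

Request:
arm_command --plan "0 0 0 10.7;0 0 0 10.7;0 0 0 10.7;0 0 0 10.7;0 0 0 3.2;0 0 0 0;0 0 0 0" --hand -0.2 --grip_force 30

```text
clock: 7.38
tcp_pos: [0.6129, -0.3055, 0.2397]
orientation: [-3.026, 0.841, -0.0]
contact_force: [-0.8, 0.5, -0.2]
grip_width: 0.0512
gripper_force: 0.0
```

Run:
```python
from h import *
o,im,d=shot("wrist","w3"); print(o["tcp_pos"],o["grip_width"],o["contact_force"])
W=R.from_rotvec(o["orientation"]).as_matrix(); print("toolx ang",np.degrees(np.arctan2(W[1,0],W[0,0])),"toolz",W[:,2].round(3))
P=cloud("wrist",d,o); X=P[...,:2]-[.612,-.3063]
near=(np.hypot(X[...,0],X[...,1])<.045)&(d>0)
m=near&(P[...,2]>.005)&(P[...,2]<.012); rc=cv2.minAreaRect(P[m][:,:2].astype(np.float32)*1000); print("foot",rc,m.sum())
m=near&(P[...,2]>.03)&(P[...,2]<.05); print("lug",P[m].mean(0),cv2.minAreaRect(P[m][:,:2].astype(np.float32)*1000),m.sum())
o2,im,d=shot("top","t2")
P=cloud("top",d)
hsv=cv2.cvtColor(im,cv2.COLOR_RGB2HSV).astype(int);H,S,V=[hsv[...,i] for i in range(3)]
roi=np.zeros(H.shape,bool); roi[170:270,220:370]=1
m=roi&(H>22)&(H<33)&(S>170)&(V>90)&(P[...,2]>.045)&(P[...,2]<.06); print("yel",m.sum(),P[m].mean(0).round(4),cv2.minAreaRect(P[m][:,:2].astype(np.float32)*1000))
m=roi&(H>4)&(H<15)&(S>170)&(V>90)&(P[...,2]<.04); print("org",m.sum(),P[m].mean(0).round(4),cv2.minAreaRect(P[m][:,:2].astype(np.float32)*1000))
c=cv2.resize(im[160:280,210:370,::-1],(800,600),interpolation=cv2.INTER_CUBIC); cv2.imwrite("pics/t2c.png",c)
```

```text
[ 0.61290378 -0.30551876  0.23972669] 0.05119961673917219 [-0.83085629  0.47369001 -0.22525004]
toolx ang -31.06298388622247 toolz [ 0.  0. -1.]
foot ((612.3429565429688, -305.33636474609375), (39.539344787597656, 46.384033203125), 59.61455154418945) 1186
lug [ 0.61400447 -0.30627601  0.03887414] ((612.9337158203125, -305.75518798828125), (14.59808349609375, 28.481090545654297), 58.90489196777344) 415
yel 100 [ 0.5132 -0.076   0.0519] ((512.188232421875, -76.09518432617188), (6.615594863891602, 127.66248321533203), 81.18885040283203)
org 66 [ 0.522  -0.0183  0.0196] ((522.9716796875, -16.802627563476562), (60.13197326660156, 53.5452995300293), 81.80512237548828)
```

View pics/t2c.png

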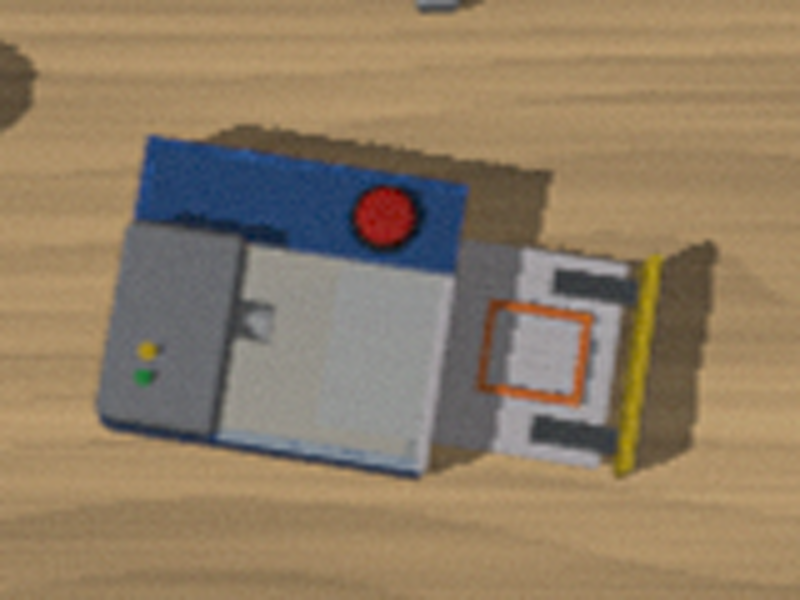

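The tray is out: the orange nest centre is at crop (535,352), the yellow panel at (640,365), and the nest floor is clear. Next I descend to grip the lug.

Request:
arm_command --plan "0 0 0.05 0;0 0 0.05 0;0 0 0.05 0;0 0 0.035 0;0 0 0.018 0;0 0 0.0085 0;0 0 0 0;0 0 0 0"

```text
clock: 8.48
tcp_pos: [0.6138, -0.3067, 0.0294]
orientation: [3.026, -0.844, 0.004]
contact_force: [0.0, 0.3, 0.2]
grip_width: 0.0514
gripper_force: 0.0
```

Request:
arm_command --plan "0 0 0 0;0 0 0 0;0 0 0 0;0 0 0 0" --hand 1 --grip_force 30

```text
clock: 8.98
tcp_pos: [0.6132, -0.3065, 0.0285]
orientation: [3.026, -0.844, 0.002]
contact_force: [-1.6, 0.3, 6.1]
grip_width: 0.0137
gripper_force: 30.2
```

Request:
arm_command --plan "0 0 -0.01 0;0 0 -0.03 0;0 0 -0.06 0;0 0 -0.065 0;-0.0305 -0.0306 0 0;-0.0305 -0.0306 0 0;-0.0305 -0.0306 0 0;-0.0305 -0.0306 0 0;-0.0305 -0.0306 0 0;-0.0305 -0.0306 0 0;-0.0305 -0.0306 0 0;-0.0305 -0.0306 0 0;0 0 0 10.7;0 0 0 10.7;0 0 0 10.7;0 0 0 10.7;0 0 0 10.7;0 0 0 10.7;0 0 0 2.8;0 0 0 0"

```text
out of range
```

```bash
cat > m.py <<'E'
from h import *
import sys
o,im,d=shot("wrist",sys.argv[1]); print(o["tcp_pos"],o["grip_width"],o["contact_force"],o["joints"].round(2))
W=R.from_rotvec(o["orientation"]).as_matrix(); print("toolx ang",np.degrees(np.arctan2(W[1,0],W[0,0])),"toolz",W[:,2].round(4))
P=cloud("wrist",d,o)
hsv=cv2.cvtColor(im,cv2.COLOR_RGB2HSV).astype(int);H,S,V=[hsv[...,i] for i in range(3)]
m=(H>3)&(H<15)&(S>150)&(V>60)&(P[...,2]>.012)&(P[...,2]<.025); n=np.median(P[m],0)
m&=np.hypot(P[...,0]-n[0],P[...,1]-n[1])<.06
rc=cv2.minAreaRect(P[m][:,:2].astype(np.float32)*1000); print("org",m.sum(),rc)
e=np.array(rc[0])/1000-o["tcp_pos"][:2]; print("nest-tcp in tool xy",(W[:2,:2].T@e).round(4))
m=(H>22)&(H<33)&(S>150)&(V>80)&(P[...,2]>.049)&(P[...,2]<.055)
if m.sum()>20: print("yel",m.sum(),cv2.minAreaRect(P[m][:,:2].astype(np.float32)*1000))
E
python3 m.py w4
```

```text
[ 0.6131831  -0.30649258  0.02853708] 0.013736398431039078 [-1.57752815  0.31493123  6.14350252] [ 0.35  0.73  0.03  1.67 -0.03  0.74 -1.72]
toolx ang -31.181561206319696 toolz [ 9.e-04 -5.e-04 -1.e+00]
org 0 ((0.0, 0.0), (0.0, 0.0), 0.0)
nest-tcp in tool xy [-0.6833  0.0553]
  return _methods._mean(a, axis=axis, dtype=dtype,
  ret = um.true_divide(
```

View pics/w4.png

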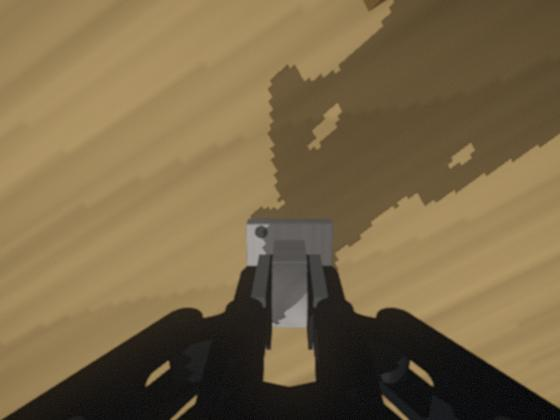

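The lug is gripped squarely between the fingers, with the foot at (290,270). That call was refused because one number was too large. I also need to turn the other way, because of joint 7's range.

Request:
arm_command --plan "0 0 -0.01 0;0 0 -0.03 0;0 0 -0.06 0;0 0 -0.06 0;-0.0345 -0.0258 0 0;-0.0345 -0.0258 0 0;-0.0345 -0.0258 0 0;-0.0345 -0.0258 0 0;-0.0345 -0.0258 0 0;-0.0345 -0.0258 0 0;0 0 0 0"

```text
clock: 10.4
tcp_pos: [0.5144, -0.0628, 0.1879]
orientation: [-3.028, 0.835, 0.002]
contact_force: [0.5, -0.3, -1.2]
grip_width: 0.0139
gripper_force: 29.4
```

Request:
arm_command --plan "0 0 0 -10.7;0 0 0 -10.7;0 0 0 -10.7;0 0 0 -10.7;0 0 0 -10.7;0 0 0 -10.7;0 0 0 -10.7;0 0 0 -10.7;0 0 0 -10.7;0 0 0 -10.7;0 0 0 -6.2;0 0 0 0;0 0 0 0"

```text
clock: 12.02
tcp_pos: [0.5158, -0.0671, 0.1878]
orientation: [2.373, 2.058, -0.0]
contact_force: [0.2, -0.5, -1.7]
grip_width: 0.013
gripper_force: 29.4
```

```bash
python3 m.py w4
```

```text
[ 0.51580961 -0.06714081  0.18781273] 0.013022178000764642 [ 0.15580122 -0.50260132 -1.66768472] [ 0.33  0.32 -0.38  1.96  0.15  0.89 -0.27]
toolx ang 81.86184536726138 toolz [-0.e+00 -2.e-04 -1.e+00]
org 1041 ((523.9280395507812, -13.459552764892578), (62.668556213378906, 55.35994338989258), 81.51575469970703)
nest-tcp in tool xy [0.0543 0.0004]
yel 1596 ((514.7493286132812, -72.07902526855469), (8.585517883300781, 128.70701599121094), 81.09871673583984)
```

View pics/w4.png

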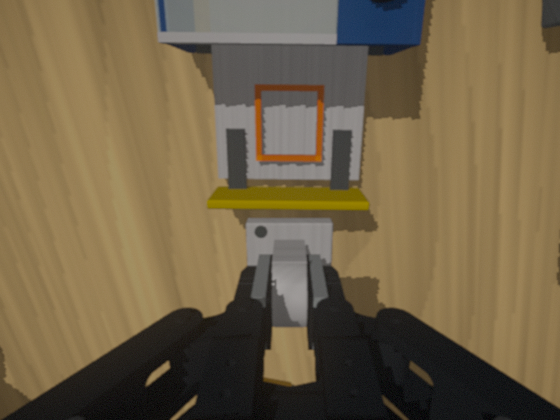

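The wrist view shows the nest rectangle at (289,123), the panel at (288,200), and the held fitting squared up with its foot at (290,270). I'll check where the fitting sits in the hand with the same camera.

Run:
```python
from h import *
o=r.get_obs(); d=np.load("w4.npz")["d"]; P=cloud("wrist",d,o)
W=R.from_rotvec(o["orientation"]).as_matrix(); Q=(P-o["tcp_pos"])@W
m=(d>0)&(Q[...,2]>.012)&(Q[...,2]<.03)&(np.abs(Q[...,0])<.035)&(np.abs(Q[...,1])<.03)
m[:200]=0
q=Q[m]; print(len(q),np.percentile(q,[1,50,99],0).round(4))
f=q[(q[:,0]>.017)]; print(len(f),np.percentile(f,[0.5,50,99.5],0).round(4))
```

```text
3103 [[ 0.0033 -0.0189  0.013 ]
 [ 0.0173  0.0004  0.0203]
 [ 0.0238  0.0201  0.0269]]
1600 [[ 0.017  -0.0192  0.0186]
 [ 0.0215  0.0004  0.0205]
 [ 0.0239  0.0201  0.0274]]
```

Request:
arm_command --plan "0.027 0 0 0.4;0.0266 0 0 0;0 0 0.04 0;0 0 0.04 0;0 0 0.025 0;0 0 0.013 0;0 0 0 0;0 0 0 0"

```text
clock: 13.08
tcp_pos: [0.5243, -0.0135, 0.0708]
orientation: [2.377, 2.052, 0.002]
contact_force: [0.6, 0.7, -0.2]
grip_width: 0.0134
gripper_force: 29.4
```

```bash
python3 m.py w5
python3 - <<'E'
from h import *
o=r.get_obs(); z=np.load("w5.npz"); d=z["d"]; P=cloud("wrist",d,o); im=z["im"]
W=R.from_rotvec(o["orientation"]).as_matrix(); Q=(P-o["tcp_pos"])@W
hsv=cv2.cvtColor(im,cv2.COLOR_RGB2HSV).astype(int);H,S,V=[hsv[...,i] for i in range(3)]
m=(H>3)&(H<15)&(S>150)&(V>60)&(P[...,2]>.010)&(P[...,2]<.025)&(np.abs(Q[...,0])<.06)&(np.abs(Q[...,1])<.05)
q=Q[m];print("ribs",np.percentile(q,[.5,50,99.5],0).round(4))
a=q[np.abs(q[:,1])<.015];print("front rib x",np.percentile(a[:,0],[1,50,99]).round(4))
a=q[np.abs(q[:,0])<.02];print("side ribs y neg",np.percentile(a[a[:,1]<0][:,1],[1,99]).round(4),"pos",np.percentile(a[a[:,1]>0][:,1],[1,99]).round(4))
m=(d>0)&(Q[...,2]>.012)&(Q[...,2]<.03)&(np.abs(Q[...,0])<.035)&(np.abs(Q[...,1])<.03); q=Q[m&(Q[...,0]>.015)]
print("foot",np.percentile(q,[.5,50,99.5],0).round(4))
E
```

```text
[ 0.52431048 -0.0134651   0.07081107] 0.01344806741663379 [ 0.61572623  0.71147032 -0.21134548] [ 0.19  0.5  -0.35  2.03  0.27  0.65 -0.49]
toolx ang 81.61353768020696 toolz [ 0.0018 -0.     -1.    ]
org 1581 ((524.6272583007812, -7.402019500732422), (52.45140838623047, 55.55482864379883), 81.3036117553711)
nest-tcp in tool xy [ 0.006  -0.0006]
yel 704 ((489.7554016113281, -68.01417541503906), (9.085046768188477, 79.2858657836914), 81.44354248046875)
ribs [[-0.0168 -0.0283  0.0491]
 [ 0.0284 -0.0001  0.0507]
 [ 0.0322  0.0268  0.0541]]
front rib x [0.0271 0.0299 0.032 ]
side ribs y neg [-0.0284 -0.0235] pos [0.0225 0.0271]
foot [[ 0.015  -0.019   0.0125]
 [ 0.0201  0.0004  0.0204]
 [ 0.0238  0.0201  0.0274]]
```

View pics/w5.png

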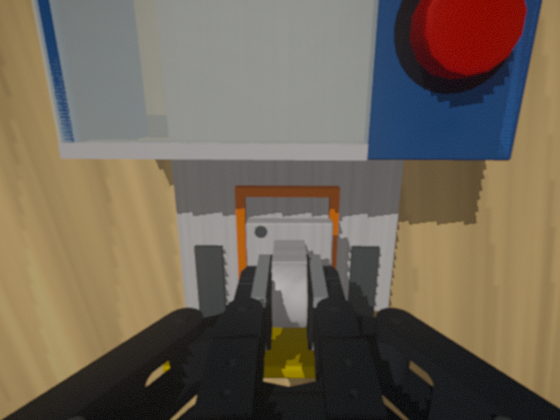

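The view shows the foot at (290,250), inside the orange ribs whose front rib is at v=192. The only correction needed is about 1 mm sideways before lowering.

Request:
arm_command --plan "0 -0.001 0.01 0;0 0 0.008 0;0 0 0.004 0;0 0 0.003 0;0 0 0.002 0;0 0 0.001 0;0 0 0 0;0 0 0 0"

```text
clock: 14.12
tcp_pos: [0.5225, -0.0134, 0.0424]
orientation: [2.377, 2.053, -0.0]
contact_force: [-2.6, 0.9, 5.4]
grip_width: 0.0137
gripper_force: 30.4
```

Request:
arm_command --plan "0 0 0 0;0 0 0 0;0 0 0 0;0 0 0 0;0 0 0 0" --hand 0.2

```text
clock: 14.75
tcp_pos: [0.5224, -0.0134, 0.0418]
orientation: [-2.378, -2.053, 0.0]
contact_force: [-0.3, -0.6, -0.4]
grip_width: 0.0346
gripper_force: 0.0
```

Request:
arm_command --plan "0 0 -0.01 0;0 0 -0.03 0;0 0 -0.04 0;0 0 -0.05 0;-0.03 0 0 0;-0.04 0 0 0;0 0 0 0;0 0 0 0"

```text
clock: 15.75
tcp_pos: [0.5124, -0.0821, 0.1723]
orientation: [2.377, 2.053, 0.001]
contact_force: [0.3, 1.0, 0.2]
grip_width: 0.0345
gripper_force: 0.0
```

```bash
python3 m.py w6
python3 - <<'E'
from h import *
o=r.get_obs(); z=np.load("w6.npz"); d=z["d"]; P=cloud("wrist",d,o); X=P-[.5235,-.0135,0]
n=(d>0)&(np.hypot(X[...,0],X[...,1])<.04)
hsv=cv2.cvtColor(z["im"],cv2.COLOR_RGB2HSV).astype(int); n&=(hsv[...,1]<110)
m=n&(P[...,2]>.019)&(P[...,2]<.026); rc=cv2.minAreaRect(P[m][:,:2].astype(np.float32)*1000); print("foot",m.sum(),rc,np.percentile(P[m][:,2],[5,50,95]).round(4))
A=np.c_[P[m][:,:2],np.ones(m.sum())]; print("plane",np.linalg.lstsq(A,P[m][:,2],rcond=None)[0])
m=n&(P[...,2]>.045)&(P[...,2]<.065); print("lug",P[m].mean(0),P[m][:,2].max())
E
```

```text
[ 0.51236527 -0.08210351  0.17227444] 0.03452410478802089 [0.3359876  0.98753479 0.17695917] [ 0.36  0.34 -0.38  1.98  0.16  0.86 -0.26]
toolx ang 81.63241714439053 toolz [ 7.e-04  4.e-04 -1.e+00]
org 1264 ((524.0301513671875, -12.633747100830078), (61.229225158691406, 55.54795455932617), 81.35039520263672)
nest-tcp in tool xy [0.0704 0.0014]
yel 1845 ((514.4087524414062, -72.10919952392578), (8.70668888092041, 129.02220153808594), 81.19754028320312)
foot 2383 ((526.9912719726562, -8.771629333496094), (55.15422439575195, 51.59565353393555), 81.20225524902344) [0.0208 0.0221 0.0234]
plane [-0.00174962 -0.00364631  0.02297421]
lug [ 0.52342714 -0.0117278   0.0532353 ] 0.057774841576172464
```

View pics/w6.png

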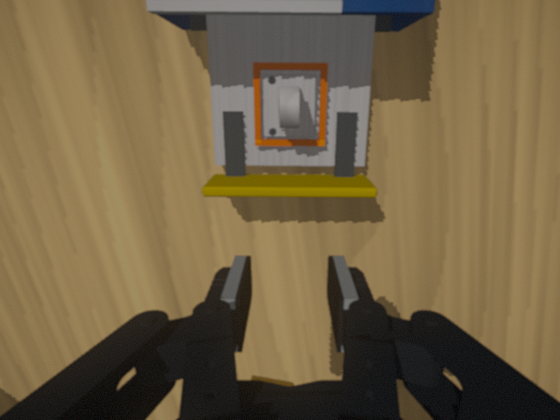

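The fitting sits flat inside the orange ribs at (290,104): its foot top is level at 22 mm and the tray is still out. Next, shut the fingers and go in front of the yellow panel.

Request:
arm_command --plan "-0.018 0.001 0 0;-0.017 0.001 0 0;0 0 0.03 0;0 0 0.04 0;0 0 0.04 0;0 0 0.02 0;0 0 0 0;0 0 0 0" --hand 1

```text
clock: 16.8
tcp_pos: [0.5097, -0.1182, 0.0425]
orientation: [2.378, 2.052, 0.001]
contact_force: [0.3, 0.8, 0.8]
grip_width: -0.0001
gripper_force: 0.0
```

Request:
arm_command --plan "0.008 0 0 0;0.006 0 0 0;0.005 0 0 0;0.004 0 0 0;0.003 0 0 0;0.003 0 0 0;0.003 0 0 0;0.003 0 0 0;0 0 0 0"

```text
clock: 17.92
tcp_pos: [0.5143, -0.0828, 0.0418]
orientation: [2.377, 2.054, 0.0]
contact_force: [0.3, -1.6, -0.8]
grip_width: 0.0003
gripper_force: 0.6
```

Request:
arm_command --plan "0.003 0 0 0;0.004 0 0 0;0.005 0 0 0;0.005 0 0 0;0.005 0 0 0;0.005 0 0 0;0.005 0 0 0;0.005 0 0 0;0.005 0 0 0;0.005 0 0 0;0.005 0 0 0;0.004 0 0 0;0.004 0 0 0;0.003 0 0 0;0.002 0 0 0;0 0 0 0"

```text
clock: 19.92
tcp_pos: [0.524, -0.0187, 0.0418]
orientation: [2.377, 2.053, 0.0]
contact_force: [2.3, -5.9, -2.1]
grip_width: 0.0
gripper_force: 2.3
```

Request:
arm_command --plan "0.002 0 0 0;0.001 0 0 0;0.001 0 0 0;0.001 0 0 0;0.001 0 0 0;0.001 0 0 0;0 0 0 0"

```text
clock: 20.8
tcp_pos: [0.5249, -0.0125, 0.0419]
orientation: [2.378, 2.052, -0.001]
contact_force: [2.5, -6.4, -0.6]
grip_width: -0.0001
gripper_force: 2.9
```

Request:
arm_command --plan "0.001 0 0 0;0.001 0 0 0;0.001 0 0 0;0.001 0 0 0;0.001 0 0 0;0.001 0 0 0;0.001 0 0 0;0 0 0 0"

```text
clock: 21.8
tcp_pos: [0.5258, -0.0069, 0.0419]
orientation: [2.378, 2.05, -0.003]
contact_force: [2.4, -9.7, 0.5]
grip_width: 0.0002
gripper_force: 4.4
```

Request:
arm_command --plan "0.001 0 0 0;0.001 0 0 0;0.001 0 0 0;0.001 0 0 0;0.001 0 0 0;0 0 0 0"

```text
clock: 22.55
tcp_pos: [0.5268, -0.0006, 0.0419]
orientation: [2.378, 2.052, -0.0]
contact_force: [2.1, -5.7, -0.3]
grip_width: -0.0002
gripper_force: 2.8
```

Request:
arm_command --plan "0.001 0 0 0;0.0005 0 0 0;0 0 0 0"

```text
clock: 22.92
tcp_pos: [0.527, 0.0012, 0.0419]
orientation: [2.378, 2.052, 0.0]
contact_force: [2.2, -4.2, -1.8]
grip_width: 0.0001
gripper_force: 2.4
```

Run:
```python
from h import *
shot("top","t7"); shot("scene","s7"); print(r.get_obs()["contact_force"])
u=np.array([.15,.989])
for n,ts in(("top",("t0","t2","t7")),("scene",("s0","s7"))):
  for t in ts:
    z=np.load(t+".npz"); P=cloud(n,z["d"]); hsv=cv2.cvtColor(z["im"],cv2.COLOR_RGB2HSV).astype(int);H,S,V=[hsv[...,i] for i in range(3)]
    m=(H>20)&(H<34)&(S>160)&(V>80)&(P[...,2]>.035)&(P[...,2]<.058)&(P[...,0]>.43)&(P[...,0]<.61)&(P[...,1]>-.1)&(P[...,1]<.05)
    a=P[m][:,:2]@u-.115; b=((H<6)|(H>174))&(S>170)&(V>80)&(P[...,2]>.07)&(P[...,2]<.09)&(P[...,1]>.04)&(P[...,1]<.11)&(P[...,0]>.55)
    print(n,t,m.sum(),np.percentile(a,[5,50,95]).round(4),"red z",b.sum(),np.median(P[b][:,2]).round(4) if b.any() else "")
```

```text
[ 2.07507893 -4.92924428 -1.97109803]
top t0 110 [-0.0221 -0.0189 -0.0159] red z 91 0.0821
top t2 121 [-0.1168 -0.1128 -0.1103] red z 93 0.0814
top t7 43 [-0.0252 -0.0221 -0.019 ] red z 81 0.0746
scene s0 138 [-0.0212 -0.0172 -0.0135] red z 95 0.0826
scene s7 135 [-0.024  -0.0198 -0.0167] red z 102 0.0754
```

The tray is still about 3 mm out and the release is dipped, so it has not clicked yet. Push on slowly.

Request:
arm_command --plan "0.001 0 0 0;0.001 0 0 0;0.0005 0 0 0;0 0 0 0"

```text
clock: 23.52
tcp_pos: [0.5269, 0.0045, 0.0418]
orientation: [-2.377, -2.054, -0.0]
contact_force: [1.3, -2.0, 0.3]
grip_width: -0.0002
gripper_force: 0.9
```

Request:
arm_command --plan "0.001 0 0 0;0.0005 0 0 0;0 0 0 0"

```text
clock: 23.9
tcp_pos: [0.527, 0.0047, 0.0419]
orientation: [2.378, 2.052, -0.002]
contact_force: [-1.0, -6.0, 2.2]
grip_width: -0.0001
gripper_force: 2.5
```

```bash
cat > c.py <<'E'
from h import *
import sys
t=sys.argv[1]; shot("scene",t); o=r.get_obs(); print(o["clock"],o["contact_force"],o["tcp_pos"])
u=np.array([.15,.989])
z=np.load(t+".npz"); P=cloud("scene",z["d"]); hsv=cv2.cvtColor(z["im"],cv2.COLOR_RGB2HSV).astype(int);H,S,V=[hsv[...,i] for i in range(3)]
m=(H>20)&(H<34)&(S>160)&(V>80)&(P[...,2]>.035)&(P[...,2]<.058)&(P[...,0]>.43)&(P[...,0]<.61)&(P[...,1]>-.1)&(P[...,1]<.05)
a=P[m][:,:2]@u-.115; b=((H<6)|(H>174))&(S>170)&(V>80)&(P[...,2]>.07)&(P[...,2]<.09)&(P[...,1]>.04)&(P[...,1]<.11)&(P[...,0]>.55)
print(m.sum(),np.percentile(a,[5,50,95]).round(4),"red z",np.median(P[b][:,2]).round(4))
E
python3 c.py s8
```

```text
23.95 [-0.11600043 -5.06253756  3.31089647] [0.52696218 0.00474254 0.0418399 ]
114 [-0.0209 -0.0163 -0.0133] red z 0.0826
```

The release popped back up and the panel is at its starting place, so it clicked. Back off slowly and check that it stays in.

Request:
arm_command --plan "-0.002 0 0 0;-0.004 0 0 0;-0.01 0 0 0;-0.02 0 0 0;-0.03 0 0 0;-0.03 0 0 0;0 0 -0.05 0;0 0 -0.06 0;0 0 -0.04 0;0 0 0 0;0 0 0 0;0 0 0 0"

```text
clock: 25.45
tcp_pos: [0.5122, -0.0894, 0.1903]
orientation: [-2.376, -2.052, 0.003]
contact_force: [1.1, -0.4, -0.6]
grip_width: 0.0001
gripper_force: 0.0
```

```bash
python3 c.py s9; cp pics/s9.png pics/s9v.png
```

```text
25.5 [ 0.9140663  -0.06391343  0.47997906] [ 0.51234236 -0.08939359  0.19039358]
139 [-0.0211 -0.0173 -0.0135] red z 0.0831
```

View pics/s9v.png

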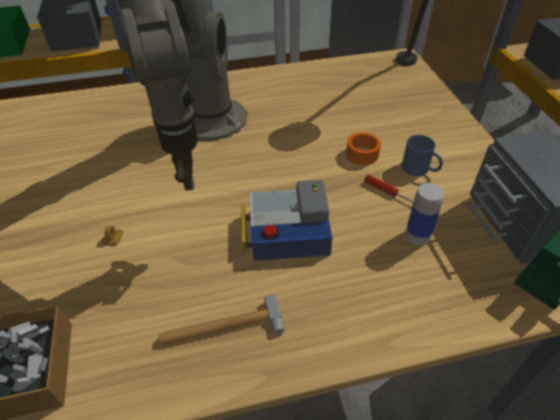

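The tray stays home with its panel at (244,225), the release is up at (270,231), the other things have not moved and the arm is clear. I count this as my tenth and last picture, so I'm handing in now.

```bash
python3 -c "
from bench import ticket
print(ticket.hand_in())"
```

```text
the job is handed in; nothing more can be done
None
```

The aluminium fitting is in the nest and the tray clicked home and stayed in with the release back up; I handed the job in at about 25.5 s, and no verdict was returned.

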